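# Scoop turned beads into the tumbling case and latch its lid

## Task

Use the scoop to move at least four of the six wooden beads from the blue bin into the open plywood case, keeping your fingers off the beads and without ramming the scoop into the bin, and leave every other bead in the bin, none spilled or left in the scoop. Once the beads are in, push the case's lid fully shut and then turn the yellow turnbutton all the way across the lid so that it points over it. Finish with the empty scoop standing flat on the bench, and leave the wax jar and the wood blank where they are.

Things in the scene. Friction and masses are not known exactly. Their poses are not given: they have to be found in the camera images.
- scoop: aluminium scoop, wooden handle, 0.16 kg. Origin: centre of its pan's underside; x to the open front lip, z up when it stands flat. Pan 78 mm long (x -39 to +39), 88 wide, floor 2 thick, side walls 2 thick and 30 high (x -39 to +21 only), back wall 45 high, front open. Handle: straight bar, 20 mm wide (y) and high, from x = -47 to -147, axis 82 mm up, on a neck at the back wall
- scoop_grip (a point): point in the middle of the scoop's handle bar at which to grip it: 85 mm behind and 82 mm above the scoop origin
- scoop_lip (a point): middle of the scoop's front lip, on the underside: 39 mm ahead of the scoop origin
- bin: blue open plastic bin, fixed to the bench, outside 228 mm long (its x), 108 mm wide (y), 49 mm high, walls and floor 4 mm. Origin at the centre of its underside, z up. At the start all beads lie in the half at its -x end, the end nearer the robot, as a single layer
- bin_in (a point): centre of the bin's inner floor, axes as bin; inside it reaches 110 mm to either side in x and 50 mm in y, rim 45 mm above
- bead0: turned wooden bead, a ball 26 mm in diameter, 10 to 14 g; origin at its centre
- bead1: turned wooden bead, a ball 26 mm in diameter, 10 to 14 g; origin at its centre
- bead2: turned wooden bead, a ball 26 mm in diameter, 10 to 14 g; origin at its centre
- bead3: turned wooden bead, a ball 26 mm in diameter, 10 to 14 g; origin at its centre
- bead4: turned wooden bead, a ball 26 mm in diameter, 10 to 14 g; origin at its centre
- bead5: turned wooden bead, a ball 26 mm in diameter, 10 to 14 g; origin at its centre
- case: open-topped square plywood case, fixed to the bench, outside 130 x 130 x 70 mm, walls and floor 6 mm. Origin at the centre of its underside, z up. The lid hinges along its +x rim; the turnbutton's post (20 x 24 mm, 79 mm high) stands against the outside of its -x wall, centred at x = -75.5 mm, y = 0
- case_in (a point): centre of the case's inner floor, 6 mm above its underside; axes as case; 118 x 118 mm inside
- lid (a joint): lid hinge angle, rad: 0 shut (lid flat on the rim), about 1.57 upright, up to 1.9 leaning back outward. The hinge is stiff: the lid stays where it is left, and must be pushed down all the way. The lid is a plywood panel 130 x 130 x 8 mm without a knob; shut, its top is 78.5 mm above the bench
- lid_hinge (a point): middle of the lid's hinge line, on its underside at the case's +x rim, 70.5 mm above the bench; does not move with the joint; its y axis is the hinge line, its x axis points from the lid's free edge to the hinge, its z axis is the lid's outer (upper) face normal
- lid_edge (a point): middle of the lid's free edge on its outer (upper) face, 130 mm from the hinge
- turnbutton (a joint): turnbutton angle, rad: near 0 the wing lies along the case's -x wall, clear of the lid; 1.57 (a stop) it points across the lid. Grows clockwise seen from above. Slight friction, stays where left
- turnbutton_pivot (a point): on the yellow turnbutton's upright pivot axis at grip height, 101.5 mm above the bench. Flat wing 14 mm wide, 81.5 to 89.5 mm above the bench, from 8 mm behind to 40 mm ahead of the pivot; on it an upright thumb fin 9 mm thick, from 15 mm behind to 17 mm ahead of the pivot, top 113.5 mm above the bench. The point's y axis points along the wing to its tip
- turnbutton_tip (a point): on the wing, 36 mm from the pivot axis, 85.5 mm above the bench
- wax_jar: amber wax jar, 56 mm across, 50 mm high, standing; origin at the centre of its underside; to be left alone
- blank: square wood blank 90 x 24 x 24 mm lying along its x; origin at the centre of its underside; to be left alone
Not all that is in view belongs to the job. What is shaped like the case but green or purple is not meant.

How it is judged:
By the outcome, as a careful person would: the job done as asked, in the order asked, and still so for the second after the job is handed in, with the robot touching nothing.
It also fails if it takes over 72 s, if anything falls off the work surface, if the arm or the gripper's body presses on something with over 40 N, if the wrist force passes 120 N, or if a joint passes its speed limit or range.

## Robot

A 6-joint arm with a two-finger parallel gripper is mounted at the origin on the work surface. World frame = base frame: x ahead of the robot, y to its left, z up, the work surface at z = 0. Lengths are in m, angles in rad, forces in N, time in s.
With the tool pointing down it reaches from about 0.275 to 0.825 m from the base axis. Payload 4.9 kg.
Tool frame: the origin (TCP) lies midway between the tips of the shut fingers; the grasp point (between the pads) lies 19 mm behind it (bot.grip_depth is the distance from the TCP to the grasp point, in m); z points along the fingers, y is the line along which they close (so a half turn about z gives the same grasp; the last joint's range is limited). The gripper opens to 85 mm and grips with 20 to 120 N. Pads are 22 mm wide; open, the fingers measure 114 mm over their backs; the gripper's body (76 mm by 85 mm) begins 54 mm behind the grasp point. The pads swing forward as they close: fully open they stand 13 mm farther back than shut.
Start: joints at [-1.417, 0.326, -0.193, 1.052, 0, 1.437], TCP at [0.156, -0.527, 0.231] pointing down, gripper open.
Joint ranges: [-2.65, 2.65], [-0.97, 1.79], [-1.3, 1.35], [-1.93, 2.1], [-1.47, 1.37], [-3.14, 3.14]. Speed limits (rad/s): [2.57, 2.57, 3.14, 3.14, 3.14, 3.14].

## Interface

Orientations are given as a unit quaternion [w, x, y, z].
In Python, from cell import bot gives the robot as it stands. Calls block until the motion is done:
- bot.move_pose(position, orientation): joint-space move of the TCP to a pose.
- bot.move_linear(position, speed=0.15, rotation=None, until_force=None): straight line of the TCP; rotation=None keeps the orientation; speed is the mean speed in m/s. With until_force (N) it stops when the force on the tool has changed by that much, and returns True; else False.
- bot.goto_joints(angles): joint-space move.
- bot.set_gripper(opening, grasp_force=None): opening from 0.0 (shut) to 1.0 (fully open); grasp_force is the grip in N (None keeps the last); returns when the fingers have stopped.
- bot.wait(seconds).
- bot.solve_ik(position, orientation): joint angles nearest the present ones, or None.
- bot.camera(name): name is "side" or "top" or "wrist"; returns the picture (420x560x3 uint8, red, green, blue); there is no depth.
- bot.calibration(name): a dict with "mtx" (3x3 intrinsics, pixels), "extrinsics" (4x4, takes a point from world to camera coordinates); the wrist camera has in their place "hand_eye" (4x4, takes a point from camera to tool coordinates, whose origin is the TCP and whose axes are the flange's). Camera axes: x right, y down, z forward; pixel columns grow to the right and rows downward; lengths in m; the calibration is good to about 2 mm. A picture is of the moment at which its call begins: read the wrist's pose just before it. calibration takes no time and is no camera call.
A pose or a line that the arm cannot do raises bot.PlanningError and nothing moves.
- bot.close_job(): hands the job in; it is judged then, once.
Trained networks look in the newest picture that a camera, given by its name, has taken for a name from the list of things; names that differ only in an ending like _2 or _b are one class to them, and where a whole thing is asked for, a point or a joint stands for the part that bears it (a point fixed in the world has none). Each returns a list of dicts, best first, with "confidence" (0 to 1); they miss things now and then, are a little off and sometimes report something else, mostly with a low value. They report only what shows in the picture. A call takes as long as a camera call. They do not tell look-alikes from the thing itself.
- bot.search_frame(camera, thing): "bbox" ([left, top, width, height] in pixels, round what is visible of it).
Readings, each from a call of its own:
- bot.read_clock(): time.
- bot.read_joint_positions(): joint angles.
- bot.read_joint_vel(): joint speeds.
- bot.read_joint_efforts(): joint torques, N m.
- bot.read_position(): TCP position.
- bot.read_tool_rot(): TCP orientation.
- bot.read_ft_force(): force on the tool from outside, world axes, zero at the start.
- bot.read_moment(): the same for the moment, N m.
- bot.read_gripper_width(): opening from 0.0 (shut) to 1.0 (fully open).
- bot.read_finger_force(): force on a finger pad.
Only numpy, scipy, OpenCV 4.12 (cv2) and the standard library are available. Lean on these libraries where they do the work, as an engineer would, in place of code of your own. Each camera call takes 0.05 s, during which the arm holds its last target. There are 200 camera calls.

## Working session

There is one attempt and no reset: what is moved stays moved. The work goes in short steps, each a Python script; the robot and the scene stay as the last script left them, time stands still between calls to the robot, and variables do not carry over. Pictures are saved under pics/ and viewed, at most 12 in all, crops included, and the job is handed in when it is done.

```bash
mkdir -p pics; ls
python3 - <<'E'
from cell import bot
import cv2,numpy as np
for c in("top","side"):
    im=bot.camera(c); cv2.imwrite(f"pics/{c}0.png",im[:,:,::-1])
    k=bot.calibration(c);print(c,np.round(k["mtx"],1).tolist(),np.round(k["extrinsics"],4).tolist())
    for t in["scoop","scoop_grip","scoop_lip","bin","bead0","case","lid","lid_edge","turnbutton","turnbutton_tip","wax_jar","blank"]:
        print(c,t,[(np.round(d["bbox"]).astype(int).tolist(),round(d["confidence"],2)) for d in bot.search_frame(c,t)][:8])
print(bot.read_clock(),bot.read_tool_rot(),bot.calibration("wrist"))
E
```

```text
pics
top [[441.1, 0.0, 278.6], [0.0, 441.1, 207.8], [0.0, 0.0, 1.0]] [[-0.0593, -0.9982, 0.0018, -0.1957], [-0.976, 0.0576, -0.2099, 0.4909], [0.2094, -0.0142, -0.9777, 1.2496], [0.0, 0.0, 0.0, 1.0]]
top scoop []
top scoop_grip [([309, 174, 18, 53], 0.42)]
top scoop_lip [([188, 149, 36, 60], 0.94), ([256, 175, 70, 65], 0.32)]
top bin [([91, 183, 67, 83], 0.59), ([259, 200, 5, 16], 0.16)]
top bead0 [([134, 248, 10, 8], 0.61), ([124, 251, 11, 11], 0.57), ([134, 231, 14, 8], 0.55), ([144, 241, 7, 9], 0.46), ([116, 233, 9, 10], 0.42)]
top case [([340, 248, 60, 51], 0.9), ([257, 253, 60, 58], 0.87), ([335, 160, 62, 60], 0.86), ([256, 176, 69, 67], 0.78), ([412, 195, 63, 55], 0.68)]
top lid [([424, 196, 54, 53], 0.88), ([338, 159, 57, 52], 0.72), ([262, 254, 52, 60], 0.7), ([307, 174, 21, 53], 0.68), ([349, 253, 52, 47], 0.66), ([190, 144, 32, 65], 0.24)]
top lid_edge [([338, 159, 58, 59], 0.94), ([307, 174, 20, 55], 0.83), ([264, 254, 50, 60], 0.78), ([350, 253, 47, 44], 0.74), ([421, 196, 57, 48], 0.62)]
top turnbutton [([421, 215, 10, 12], 0.69), ([338, 180, 11, 19], 0.65), ([264, 200, 
[... 1398 characters left out ...]
9)]
side wax_jar [([159, 298, 30, 34], 0.81)]
side blank [([193, 234, 80, 54], 0.66), ([190, 222, 15, 31], 0.53)]
1.3 [ 2.77581759e-05  9.89666108e-01  1.43391053e-01 -1.19331559e-06] {'mtx': array([[295.16417961,   0.        , 276.61824168],
       [  0.        , 295.16417961, 217.31040603],
       [  0.        ,   0.        ,   1.        ]]), 'hand_eye': array([[ 2.18172070e-04, -9.50774502e-01, -3.09883525e-01,
         8.07276314e-02],
       [ 9.99999658e-01,  4.54490831e-04, -6.90408755e-04,
        -9.72545504e-04],
       [ 7.97262261e-04, -3.09883268e-01,  9.50774276e-01,
        -1.42981104e-01],
       [ 0.00000000e+00,  0.00000000e+00,  0.00000000e+00,
         1.00000000e+00]])}
```

Run:
```python
import cv2
for c in("top","side"):
    im=cv2.imread(f"pics/{c}0.png"); cv2.imwrite(f"pics/{c}0b.png",cv2.resize(im,(800,600),interpolation=cv2.INTER_CUBIC))
im=cv2.imread("pics/top0.png")[130:320,80:490]; cv2.imwrite("pics/top0c.png",cv2.resize(im,None,fx=1.95,fy=1.95,interpolation=cv2.INTER_CUBIC))
```

```text
(no output)
```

View pics/top0c.png

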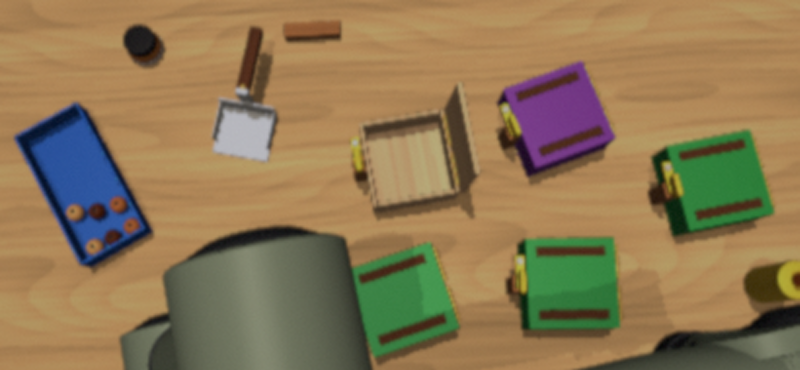

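View pics/side0b.png

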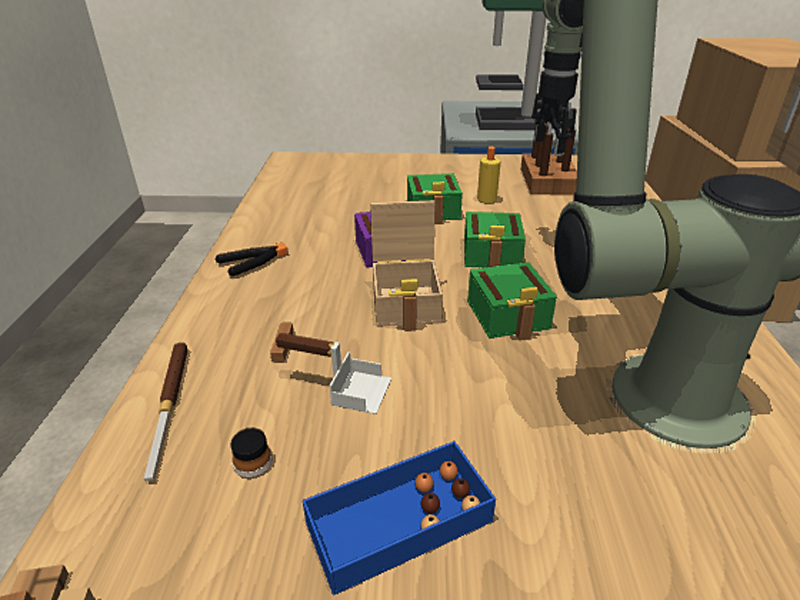

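The crop at full-image pixels shows these things:
- **Open plywood case** at about (291,212), lid upright on its right side, yellow turnbutton on the left. It's the only one meant.
- **Green cases** at (287,283), (371,275) and (445,223), and a **purple case** at (366,190). All are closed look-alikes.
- **Bin** at (123,224), with the six beads at its lower end.
- **Scoop** pan at (205,196), handle running up to (211,145).

Next I'll take close wrist views.

```bash
cat > h.py <<'E'
from cell import bot
import numpy as np, cv2
from scipy.spatial.transform import Rotation as R
def quat(M): q=R.from_matrix(M).as_quat(); return [q[3],q[0],q[1],q[2]]
def rot(q): return R.from_quat([q[1],q[2],q[3],q[0]]).as_matrix()
def down(a): return [0,np.cos(a/2),np.sin(a/2),0]
def cam(c,tcp=None,q=None):
    k=bot.calibration(c)
    if c!="wrist": return k["mtx"],np.array(k["extrinsics"])
    T=np.eye(4);T[:3,:3]=rot(q);T[:3,3]=tcp
    return k["mtx"],np.linalg.inv(T@k["hand_eye"])
def toplane(K,E,uv,z):
    uv=np.atleast_2d(np.array(uv,float));o=-E[:3,:3].T@E[:3,3]
    d=(np.c_[uv,np.ones(len(uv))]@np.linalg.inv(K).T)@E[:3,:3]
    return o+d*((z-o[2])/d[:,2])[:,None]
def proj(K,E,P):
    p=np.atleast_2d(P)@E[:3,:3].T+E[:3,3]; p=p@K.T; return p[:,:2]/p[:,2:]
def shot(name):
    p=bot.read_position();q=bot.read_tool_rot();im=bot.camera("wrist")
    cv2.imwrite(f"pics/{name}.png",im[:,:,::-1]); np.savez(f"pics/{name}.npz",p=p,q=q); return im
E
python3 - <<'E'
from h import *
K,E=cam("top"); f=lambda l:np.array(l)/1.95+[80,130]
B=toplane(K,E,f([(17,135),(78,104),(150,230),(88,262)]),.049)
C=toplane(K,E,f([(362,125),(443,110),(458,190),(378,212)]),.07)
S=toplane(K,E,f([(220,98),(277,102),(268,160),(212,148)]),.01)
H=toplane(K,E,f([(255,30),(243,92)]),.085)
for n,v in zip("BCSH",(B,C,S,H)): print(n,np.round(v[:,:2],3).tolist(),np.round(v.mean(0),3))
def view(c,h,az):
    # put optical axis centre on c
    a=az; off=0.081-0.326*(h+.143-.03)
    return [c[0]-off*np.cos(a),c[1]-off*np.sin(a),h]
for n,c,h in(("case",C.mean(0),.33),("scoop",(S.mean(0)+H.mean(0))/2,.33),("bin",B.mean(0),.33)):
    az=np.arctan2(c[1],c[0]); 
    ok=False
    for a in (az,az+np.pi,az+np.pi/2,az-np.pi/2):
        try: bot.move_pose(view(c,h,a),down(a)); ok=True;break
        except bot.PlanningError as e: print(n,a,e)
    if ok: shot(n); print(n,a-az,bot.read_position(),np.round(bot.read_joint_positions(),2),bot.read_clock())
E
python3 -c "
import cv2,numpy as np
a=[cv2.resize(cv2.imread(f'pics/{n}.png'),(400,300),interpolation=cv2.INTER_AREA) for n in('case','scoop','bin')]
cv2.imwrite('pics/m1.png',np.vstack([np.hstack(a[:2]),np.hstack([a[2],a[2]*0])]))"
```

```text
B [[0.538, 0.337], [0.582, 0.245], [0.381, 0.135], [0.339, 0.226]] [0.46  0.236 0.049]
C [[0.518, -0.189], [0.534, -0.312], [0.411, -0.325], [0.385, -0.205]] [ 0.462 -0.258  0.07 ]
S [[0.59, 0.034], [0.578, -0.056], [0.485, -0.038], [0.51, 0.048]] [ 0.541 -0.003  0.01 ]
H [[0.672, -0.034], [0.575, -0.014]] [ 0.624 -0.024  0.085]
case 0.0 [ 0.51662065 -0.28932377  0.32969696] [-0.63  0.37  0.12  1.32 -0.    3.02] 2.9833
scoop 0.0 [ 0.64544193 -0.01665063  0.33005085] [-0.14  0.48  0.29  1.38 -0.    3.03] 4.1917
bin 0.0 [0.51746173 0.26346425 0.32994099] [ 0.34  0.34  0.08  1.31 -0.    3.01] 5.4167
```

View pics/m1.png

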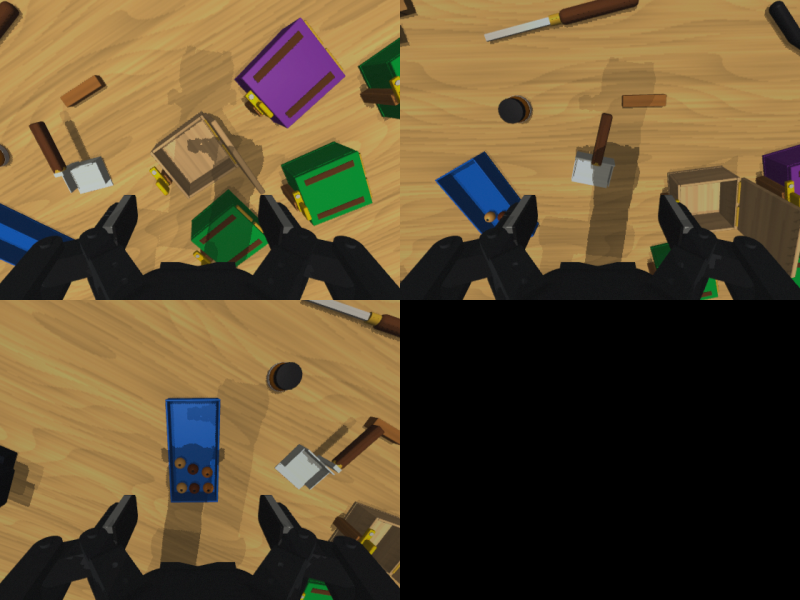

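The wrist mosaic shows everything clearly: the case at mosaic (200,155), the scoop at (600,150) with its handle pointing away from the robot, and the bin at (193,450) with the beads at its near end. I'll fit the bin and scoop by silhouette and enlarge the case.

```bash
cat >> h.py <<'E'
def box(x0,x1,y0,y1,z0,z1): return np.array([(x,y,z) for x in(x0,x1) for y in(y0,y1) for z in(z0,z1)])/1000.
BIN=[box(-114,114,-54,54,0,49)]
PAN=[box(-39,39,-44,44,0,2),box(-39,21,-44,-42,0,30),box(-39,21,42,44,0,30),box(-41,-39,-44,44,0,45)]
HAN=[box(-147,-47,-10,10,72,92)]
def sil(K,E,boxes,p,S=4):
    m=np.zeros((420*S,560*S),np.uint8);c,s=np.cos(p[2]),np.sin(p[2])
    for b in boxes:
        w=b@np.array([[c,s,0],[-s,c,0],[0,0,1]])+[p[0],p[1],0]
        h=cv2.convexHull(((proj(K,E,w)+.5)*S*1).astype(np.float32))
        cv2.fillConvexPoly(m,np.round(h).astype(np.int32),255)
    return cv2.resize(m,(560,420),interpolation=cv2.INTER_AREA)/255.
def load(n):
    im=cv2.imread(f"pics/{n}.png");d=np.load(f"pics/{n}.npz");return im,*cam("wrist",d["p"],d["q"])
E
cat > fit.py <<'E'
from h import *
from scipy.optimize import minimize
def fit(terms,p0,it=(.01,.01,.06)):
    f=lambda p:sum(np.abs(sil(K,E,b,p)-m)[w].sum() for K,E,b,m,w in terms)
    s=np.array([p0]+[np.array(p0)+np.eye(3)[i]*it[i] for i in range(3)])
    r=minimize(f,p0,method="Nelder-Mead",options=dict(initial_simplex=s,xatol=1e-4,fatol=.1,maxiter=250));return r.x,r.fun
def big(m):
    n,l,s,c=cv2.connectedComponentsWithStats(m.astype(np.uint8));return l==1+np.argmax(s[1:,4])
def blue(im): b,g,r=im.astype(int).transpose(2,0,1);m=big((b>r+25)&(b>g+8));\
    return cv2.morphologyEx(m.astype(np.uint8),cv2.MORPH_CLOSE,np.ones((25,25)))>0
E
cat > f1.py <<'E'
from fit import *
imb,K,E=load("bin");m=blue(imb);al=np.ones((420,560),bool)
p,e=fit([(K,E,BIN,m,al)],[.46,.236,.5]);print("bin wrist",np.round(p,4),e,m.sum())
top=cv2.imread("pics/top0.png");Kt,Et=cam("top");mt=blue(top)
p2,e2=fit([(Kt,Et,BIN,mt,al)],p);print("bin top",np.round(p2,4),e2,mt.sum())
o=imb.copy();o[:,:,2]=np.where((sil(K,E,BIN,p)>.5)^m,255,o[:,:,2])
ims,Ks,Es=load("scoop")
def gm(im,K,E,z=.02):
    hs=cv2.cvtColor(im,cv2.COLOR_BGR2HSV).astype(int)
    u=proj(K,E,[[.56,-.01,.03]])[0];yy,xx=np.mgrid[:420,:560];w=np.hypot(xx-u[0],yy-u[1])<75
    return (hs[...,1]<50)&(hs[...,2]>90)&w,(hs[...,2]<105)&(hs[...,1]>100)&w,w
g,b,w=gm(ims,Ks,Es);g2,b2,w2=gm(imb,K,E)
P,e=fit([(Ks,Es,PAN+HAN,big(g|b),w)],[.541,-.003,3.0]);print("scoop s",P,e,g.sum(),b.sum())
P2,e=fit([(K,E,PAN,big(g2),w2)],P);print("scoop b",P2,e)
def ov(im,m,K,E,P,c):
    o=cv2.resize(im,None,fx=4,fy=4,interpolation=cv2.INTER_CUBIC)
    for bx in PAN[:1]+HAN:
        cc,s=np.cos(P[2]),np.sin(P[2]);wv=bx@np.array([[cc,s,0],[-s,cc,0],[0,0,1]])+[P[0],P[1],0]
        h=cv2.convexHull((((proj(K,E,wv)+.5)*4)).astype(np.float32)).astype(int);cv2.polylines(o,[h],True,(0,0,255),1)
    u=(proj(K,E,[c])[0]*4).astype(int);return o[u[1]-150:u[1]+150,u[0]-200:u[0]+200]
A=ov(ims,g,Ks,Es,P,(.57,-.01,.03));B=ov(imb,g2,K,E,P,(.56,-.01,.03))
ob=cv2.resize(o,None,fx=2,fy=2)[130:430,180:580]*1
ic,Kc,Ec=load("case");u=(proj(Kc,Ec,[[.46,-.26,.07]])[0]*3).astype(int)
C=cv2.resize(ic,None,fx=3,fy=3,interpolation=cv2.INTER_CUBIC)[u[1]-150:u[1]+150,u[0]-200:u[0]+200];print("case crop org",u-[200,150])
cv2.imwrite("pics/m2.png",np.vstack([np.hstack([A,B]),np.hstack([ob,C])]))
E
python3 f1.py
```

```text
bin wrist [0.463  0.2475 0.4826] 198.05098039215684 10394
bin top [0.4646 0.2459 0.4826] 229.16470588235293 2960
scoop s [ 0.52738672 -0.04616364  3.27908744] 4467.964705882353 1645 5284
scoop b [0.53087295 0.00534535 3.06950562] 986.4705882352941
case crop org [636 528]
```

View pics/m2.png

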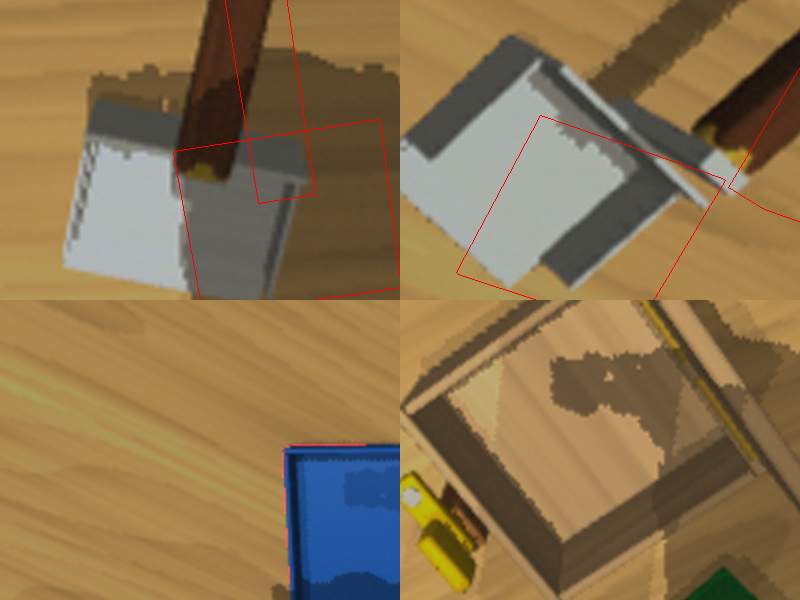

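The bin fit is good. The scoop mask failed because of the arm's shadow, so I'll mask it by colour ratio instead and take a wider case crop.

```bash
cat > f2.py <<'E'
from fit import *
NECK=[box(-49,-40,-7,7,30,86)]
T=[]
def mk(n,c=(.56,-.01,.03),rad=80):
    im,K,E=load(n);hs=cv2.cvtColor(im,cv2.COLOR_BGR2HSV).astype(int);b,g,r=im.astype(int).transpose(2,0,1)
    u=proj(K,E,[c])[0];yy,xx=np.mgrid[:420,:560];w=np.hypot(xx-u[0],yy-u[1])<rad
    m=((hs[...,1]<65)&(hs[...,2]>40))|((r>1.65*g)&(r<150));m&=w
    m=cv2.morphologyEx(m.astype(np.uint8),cv2.MORPH_CLOSE,np.ones((5,5)))
    return im,K,E,big(m),w
o=[]
for n in("scoop","bin"):
    im,K,E,m,w=mk(n);T.append((K,E,PAN+HAN+NECK,m,w));
    P,e=fit(T[-1:],[.541,-.003,2.95]);print(n,np.round(P,4),e,m.sum())
P,e=fit(T,P);print("both",np.round(P,4),e)
for n,t in zip(("scoop","bin"),T):
    im=load(n)[0];o1=im.copy();d=(sil(t[0],t[1],t[2],P)>.5)
    o1[d^t[3]]=(0,0,255);u=proj(t[0],t[1],[[.57,-.01,.03]])[0]*3;u=u.astype(int)
    o.append(cv2.resize(o1,None,fx=3,fy=3,interpolation=cv2.INTER_NEAREST)[u[1]-150:u[1]+150,max(0,u[0]-150):u[0]+150][:300,:300])
ic=load("case")[0];C=cv2.resize(ic[140:290,190:390],None,fx=2.5,fy=2.5,interpolation=cv2.INTER_CUBIC) # 500x375 origin(190,140)
W=np.zeros((600,800,3),np.uint8);W[:300,:300]=o[0];W[300:,:o[1].shape[1]]=o[1];W[:375,300:800]=C
cv2.imwrite("pics/m3.png",W)
E
python3 f2.py
```

```text
scoop [5.3520e-01 1.8000e-03 2.9005e+00] 314.9450980392156 3028
bin [5.3440e-01 1.1000e-03 2.8919e+00] 543.2392156862745 3971
both [5.3470e-01 1.6000e-03 2.9016e+00] 858.3176470588235
```

View pics/m3.png

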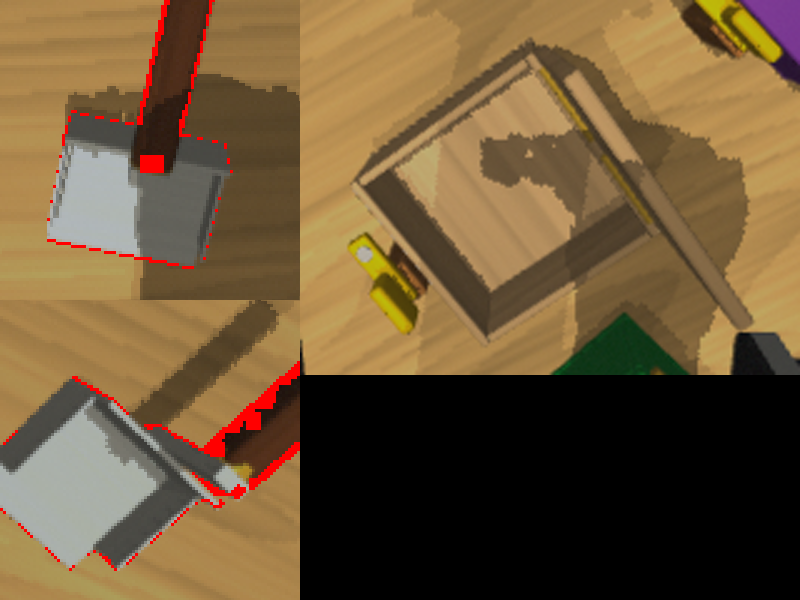

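The case rim corners in the crop, relative to the crop's origin, are (55,184), (232,42), (355,235) and (190,340). The scoop overlay fits well. Now I'll solve the case pose and check IK for the whole plan.

```bash
cat > plan.py <<'E'
from h import *
BINP=np.array([.4637,.247,.4826]); SC=np.array([.5348,.0015,2.9016])
def Tz(x,y,yaw,z=0,pitch=0):
    "scoop-type pose; pitch>0 = lip up"
    T=np.eye(4);T[:3,:3]=(R.from_euler("z",yaw)*R.from_euler("y",-pitch)).as_matrix();T[:3,3]=[x,y,z];return T
def tool(Ts,tau,flip=1):
    "tool pose for a scoop pose"
    z=np.array([np.sin(tau),0,-np.cos(tau)]);y=np.array([0,flip,0.]);x=np.cross(y,z)
    g=np.array([-.085,0,.082])+.019*z
    return Ts[:3,:3]@g+Ts[:3,3], quat(Ts[:3,:3]@np.c_[x,y,z])
def about(pt_local,pt_world,yaw,pitch):
    T=Tz(0,0,yaw,0,pitch);T[:3,3]=np.array(pt_world)-T[:3,:3]@np.array(pt_local);return T
def inbin(xb,z,pitch=0,yb=0):
    c,s=np.cos(BINP[2]),np.sin(BINP[2]);return Tz(BINP[0]+c*xb-s*yb,BINP[1]+s*xb+c*yb,BINP[2]+np.pi,z,pitch)
E
python3 - <<'E'
from plan import *
from scipy.optimize import least_squares
im,K,E=load("case")
px=np.array([(55,184),(232,42),(355,235),(190,340)])/2.5+[190,140]
W=toplane(K,E,px,.07)[:,:2];print(np.round(W,4).tolist(),[round(np.linalg.norm(W[i]-W[(i+1)%4]),4) for i in range(4)])
q=np.array([(-.065,.065),(.065,.065),(.065,-.065),(-.065,-.065)])
f=lambda p:(q@np.array([[np.cos(p[2]),np.sin(p[2])],[-np.sin(p[2]),np.cos(p[2])]])+p[:2]-W).ravel()
r=least_squares(f,[.46,-.26,-1.6]);CP=r.x;print("case",np.round(CP,4),np.round(f(CP)*1000,1))
# lid top edge ends (free edge), wing, for a coarse angle
c,s=np.cos(CP[2]),np.sin(CP[2]);M=np.array([[c,-s],[s,c]])
for th in(1.4,1.5,1.6,1.7,1.8,1.9):
    P=[[.065-.13*np.cos(th),y,.0705+.13*np.sin(th)] for y in(.065,-.065)]
    P=[[*(M@np.array(p[:2])+CP[:2]),p[2]] for p in P];print(th,np.round((proj(K,E,P)-[190,140])*2.5).tolist())
piv=M@[-.0755,0]+CP[:2];tip=M@[-.0755,.036]+CP[:2]
print("pivot",piv,np.round((proj(K,E,[[*piv,.1135],[*tip,.0895]])-[190,140])*2.5).tolist())
for flip in(1,-1):
  for tau in(-.4,-.2,0,.2):
    o=[]
    for n,T in(("pick",Tz(*SC)),("lift",Tz(*SC,.12)),("bin_up",inbin(.05,.12)),("bin0",inbin(.05,.004)),("bin1",inbin(-.071,.004)),("tilt",inbin(-.06,.03,.4)),("up",inbin(-.06,.15,.4)))+tuple((f"d{h:.2f}_{p}",about([.039,0,0],[*(CP[:2]-.01*np.array([np.cos(CP[2]+h),np.sin(CP[2]+h)])),.095],CP[2]+h,p)) for h in(0,np.pi/2,-np.pi/2) for p in(.4,0,-.5,-1.0)):
        j=bot.solve_ik(*tool(T,tau,flip));
        o.append(n+":"+("--" if j is None else "ok" if n[0]=="d" else str(np.round(j,1).tolist())))
    print(flip,tau," ".join(o))
E
```

```text
[[0.5231, -0.1858], [0.5439, -0.3128], [0.4113, -0.3219], [0.3984, -0.2033]] [np.float64(0.1286), np.float64(0.1329), np.float64(0.1193), np.float64(0.1259)]
case [ 0.4692 -0.256  -1.4514] [ 2.9  2.2 -2.4  0.   1.1 -6.3 -1.5  4.2]
1.4 [[194.0, 122.0], [377.0, 365.0]]
1.5 [[222.0, 103.0], [404.0, 352.0]]
1.6 [[250.0, 82.0], [431.0, 336.0]]
1.7 [[279.0, 61.0], [458.0, 318.0]]
1.8 [[307.0, 40.0], [483.0, 299.0]]
1.9 [[334.0, 18.0], [506.0, 279.0]]
pivot [ 0.46018287 -0.18099908] [[94.0, 309.0], [61.0, 243.0]]
1 -0.4 pick:[-0.1, 0.4, -0.7, 0.1, -0.0, -3.0] lift:[-0.1, 0.2, -0.5, 0.4, -0.0, -3.0] bin_up:[0.4, 0.3, -0.4, 0.4, 0.0, 3.0] bin0:[0.4, 0.5, -0.6, 0.1, 0.0, 3.0] bin1:[0.3, 0.3, -0.9, 0.0, 0.1, 3.0] tilt:[0.4, 0.5, -0.3, 0.7, 0.0, 3.0] up:[0.4, 0.4, -0.2, 0.9, 0.0, 3.0] d0.00_0.4:ok d0.00_0:ok d0.00_-0.5:ok d0.00_-1.0:-- d1.57_0.4:ok d1.57_0:ok d1.57_-0.5:ok d1.57_-1.0:-- d-1.57_0.4:ok d-1.57_0:ok d-1.57_-0.5:ok d-1.57_-1.0:ok
1 -0.2 pick:[-0.1, 0.5, -0.4, 0.4, -0.0, -3.0] lift:[-0.1, 0.4, -0.3, 0.7, -0.0, -3.0] bin_up:[0.4, 0.4, -0.2, 0.8, 0.0, 3.0] bin0:[0.4, 0.5, -0.3, 0.5, 0.0
[... 2165 characters left out ...]
1:[0.4, 0.5, -0.4, 0.7, 0.0, -0.1] tilt:[0.4, 0.8, 0.1, 1.3, -0.0, -0.1] up:[0.4, 0.7, 0.2, 1.5, -0.0, -0.1] d0.00_0.4:ok d0.00_0:ok d0.00_-0.5:ok d0.00_-1.0:ok d1.57_0.4:ok d1.57_0:ok d1.57_-0.5:ok d1.57_-1.0:ok d-1.57_0.4:ok d-1.57_0:ok d-1.57_-0.5:ok d-1.57_-1.0:ok
-1 0.2 pick:[-0.2, 0.7, 0.0, 1.1, 0.0, 0.1] lift:[-0.2, 0.6, 0.2, 1.3, 0.0, 0.1] bin_up:[0.4, 0.7, 0.3, 1.4, -0.0, -0.1] bin0:[0.4, 0.8, 0.2, 1.1, -0.0, -0.1] bin1:[0.4, 0.6, -0.2, 0.9, -0.0, -0.1] tilt:[0.4, 1.0, 0.4, 1.6, -0.1, -0.1] up:[0.4, 0.9, 0.5, 1.8, -0.1, -0.1] d0.00_0.4:ok d0.00_0:ok d0.00_-0.5:ok d0.00_-1.0:ok d1.57_0.4:ok d1.57_0:ok d1.57_-0.5:ok d1.57_-1.0:ok d-1.57_0.4:ok d-1.57_0:ok d-1.57_-0.5:ok d-1.57_-1.0:ok
```

```bash
sed -i '2a CP=np.array([.4705,-.2575,-1.42]); TAU=0.;FL=-1\ndef go(T,v=.2,**k):\n    p,q=tool(T,TAU,FL);return bot.move_linear(list(p),speed=v,rotation=q,**k)' plan.py
python3 - <<'E'
from plan import *
p,q=tool(Tz(*SC),TAU,FL)
bot.move_pose(list(p+[0,0,.10]),q)
bot.set_gripper(0.7)
bot.move_linear(list(p),speed=.15)
print(bot.read_clock(),bot.read_position()-p)
bot.set_gripper(0.0,grasp_force=90)
print("w",bot.read_gripper_width(),bot.read_finger_force(),bot.read_ft_force())
go(Tz(*SC,.12),.2)
print(bot.read_ft_force(),bot.read_clock())
go(inbin(.05,.075),.3)
shot("above"); print(bot.read_position()-tool(inbin(.05,.075),TAU,FL)[0],bot.read_gripper_width(),bot.read_clock())
E
python3 -c "
import cv2
cv2.imwrite('pics/above_b.png',cv2.resize(cv2.imread('pics/above.png'),(800,600),interpolation=cv2.INTER_CUBIC))"
```

```text
9.0917 [ 6.71506576e-04 -9.60606285e-05  7.53146229e-04]
w 0.21660018908746342 87.78007507324219 [ 0.75719575 -1.41594302  6.08139351]
[ 0.20840565 -0.60388249 -1.97596247] 10.2833
[ 4.12492665e-04 -1.57767336e-03  7.94864444e-05] 0.21651802381706287 11.5917
```

View pics/above_b.png

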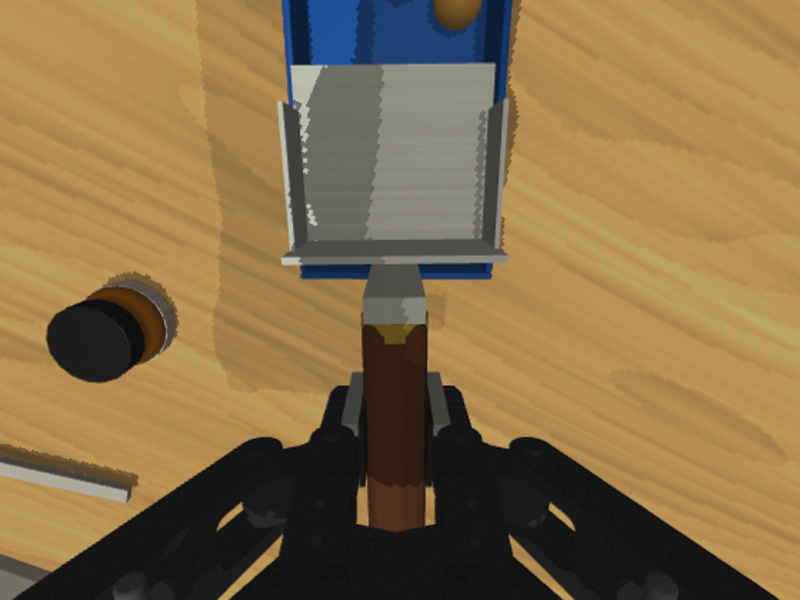

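The scoop is gripped squarely and sits over the bin, about 1.5 mm left of centre and about 0.7° counter-clockwise. I'll correct that, then lower it and scoop.

```bash
cat >> plan.py <<'E'
DY,DYAW=.0015,-.012
def inb(xb,z,pitch=0):
    T=inbin(xb,z,pitch,DY);Rz=R.from_euler("z",DYAW).as_matrix();T[:3,:3]=Rz@T[:3,:3];return T
E
python3 - <<'E'
from plan import *
pt=-.03
go(inb(.05,.060,pt),.1)
f0=bot.read_ft_force()
h=go(inb(.05,.001,pt),.06,until_force=3)
p=bot.read_position();z=p[2]-tool(inb(.05,0,pt),0,FL)[0][2]
print("down",h,"z",z,bot.read_ft_force()-f0,bot.read_clock())
zc=z+.0003
h=go(inb(-.0715,zc,pt),.08,until_force=6)
p=bot.read_position();t=tool(inb(-.0715,zc,pt),0,FL)[0]
c,s=np.cos(BINP[2]),np.sin(BINP[2]);d=p-t
print("push",h,"short of target by",d@[c,s,0],"lat",d@[-s,c,0],"dz",d[2],bot.read_ft_force()-f0,bot.read_clock())
shot("push")
np.save("zc.npy",[zc,-.0715+d@[c,s,0]])
E
python3 -c "
import cv2
cv2.imwrite('pics/push_b.png',cv2.resize(cv2.imread('pics/push.png')[:260],(800,372),interpolation=cv2.INTER_CUBIC))"
```

```text
down True z 0.004391227176273771 [ 0.39220016 -1.39344522  6.52450668] 12.7167
push True short of target by 0.004856688433337937 lat -0.0001447622850152756 dz 0.001307505131424344 [ 0.42773685 -1.63395997  2.44041706] 14.1
```

View pics/push_b.png

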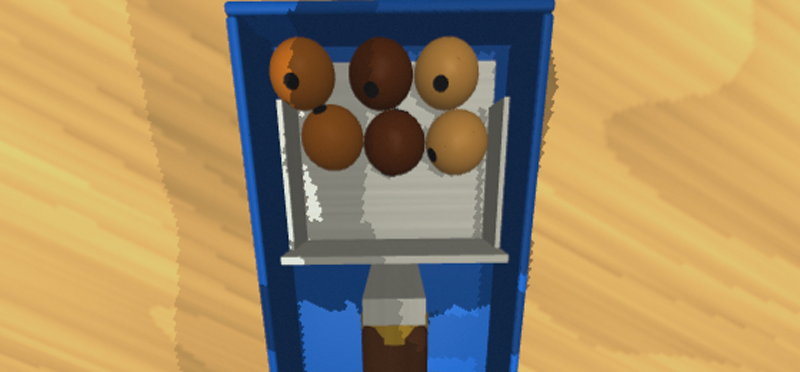

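All six beads are on the pan, in two rows at about (380,75) and (395,140). I'll tilt the scoop back and lift it.

Run:
```python
from plan import *
zc,xb=np.load("zc.npy");zc+=.0013
T=inb(xb,zc,-.03);bk=(T@[-.041,0,0,1])[:3];yaw=BINP[2]+np.pi+DYAW
go(about([-.041,0,0],bk+[0,0,.002],yaw,.12),.03)
c,s=np.cos(BINP[2]),np.sin(BINP[2])
go(about([-.041,0,0],bk+[.004*c,.004*s,.018],yaw,.35),.06)
go(about([-.041,0,0],bk+[.004*c,.004*s,.11],yaw,.35),.12)
im=shot("up");print(bot.read_clock(),bot.read_ft_force(),bot.read_gripper_width())
print(bot.read_position()-tool(about([-.041,0,0],bk+[.004*c,.004*s,.11],yaw,.35),0,FL)[0])
cv2.imwrite("pics/up_b.png",cv2.resize(im[:260,:,::-1],(800,372)))
```

```text
16.025 [ 0.52381208 -0.17425265 -2.94174609] 0.21749966813864516
[-0.00058726 -0.00026888 -0.00085854]
```

View pics/up_b.png

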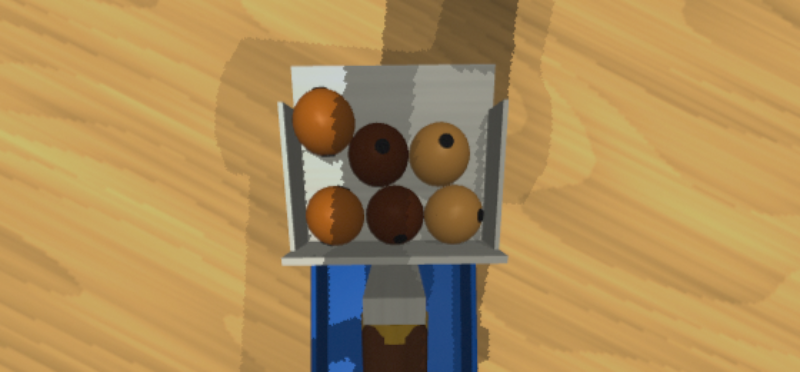

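All six beads are in the scoop. Next I'll carry them over and pour.

Run:
```python
from plan import *
hd=CP[2]-np.pi/2+2*np.pi; u=np.array([np.cos(hd),np.sin(hd)])
L=lambda z,p,o=-.012:about([.039,0,0],[*(CP[:2]+o*u),z],hd,p)
go(L(.20,.35),.22)
go(L(.122,.35),.12)
print(bot.read_clock())
for z,p in((.115,.0),(.105,-.3),(.1,-.6),(.095,-1.0)): go(L(z,p),.09)
bot.wait(.4)
a=bot.camera("top");b=bot.camera("side");print(bot.read_clock(),bot.read_ft_force())
go(L(.16,-1.0),.15)
w=shot("dumped")
A=cv2.resize(b[100:250,210:410,::-1],(400,300));B=cv2.resize(w[:,:,::-1],(400,300))
a=bot.camera("top");C=cv2.resize(a[150:270,220:380,::-1],(400,300));D=cv2.resize(bot.camera("side")[100:250,210:410,::-1],(400,300))
cv2.imwrite("pics/d.png",np.vstack([np.hstack([A,B]),np.hstack([C,D])]))
```

```text
19.3333
22.3083 [-0.16942559  0.12060058 -2.16331034]
```

View pics/d.png

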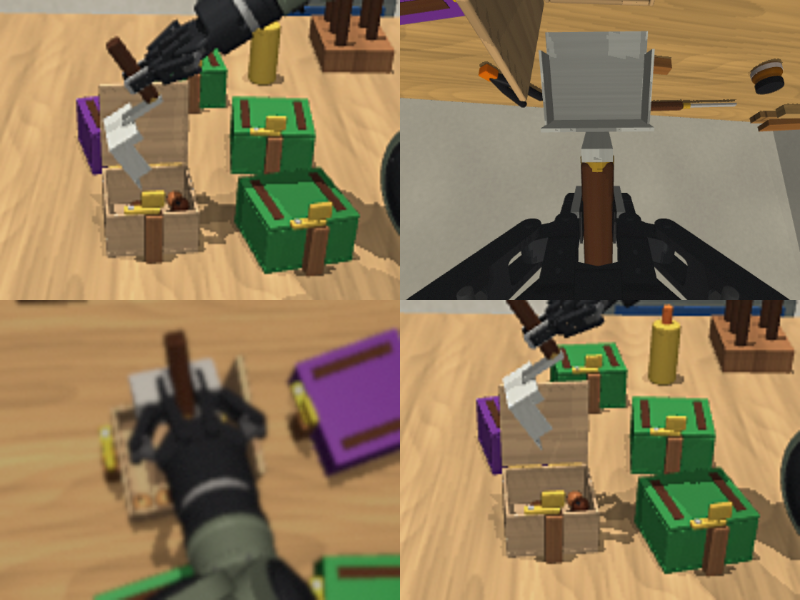

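Run:
```python
from plan import *
hd=CP[2]-np.pi/2+2*np.pi; u=np.array([np.cos(hd),np.sin(hd)])
go(about([.039,0,0],[*(CP[:2]-.03*u),.22],hd,-.3),.25)
S2=[SC[0],SC[1],SC[2]+DYAW]
go(Tz(*S2,.10),.3)
go(Tz(*S2,.02),.2)
f0=bot.read_ft_force();h=go(Tz(*S2,-.004),.04,until_force=2.5)
print(h,bot.read_position()-tool(Tz(*S2,0),0,FL)[0],bot.read_clock())
bot.set_gripper(.7); p=bot.read_position();bot.move_linear([p[0],p[1],p[2]+.12],speed=.25)
shot("placed")
c=[*CP[:2],.05];h=.28;a=np.arctan2(c[1],c[0]);off=0.081-0.326*(h+.143-.05)
bot.move_pose([c[0]-off*np.cos(a),c[1]-off*np.sin(a),h],down(a));bot.set_gripper(0.)
im=shot("case2");print(bot.read_clock(),bot.read_gripper_width())
uv=proj(*cam("wrist",bot.read_position(),bot.read_tool_rot()),[c])[0];x0,y0=(uv-[100,75]).astype(int);x0=max(x0,0);y0=max(y0,0);print("org",x0,y0)
C=cv2.resize(im[y0:y0+150,x0:x0+200,::-1],None,fx=3,fy=3,interpolation=cv2.INTER_CUBIC)
W=np.zeros((600,800,3),np.uint8);W[:C.shape[0],:C.shape[1]]=C[:450]
W[450:,600:]=cv2.resize(cv2.imread("pics/placed.png"),(200,150));
s=bot.camera("side");W[450:,:600]=cv2.resize(s[130:230,120:520,::-1],(600,150));cv2.imwrite("pics/e.png",W)
```

```text
True [ 0.00079979 -0.00010379  0.00094221] 26.05
30.3167 -0.0006594498625585428
org 177 141
```

View pics/e.png

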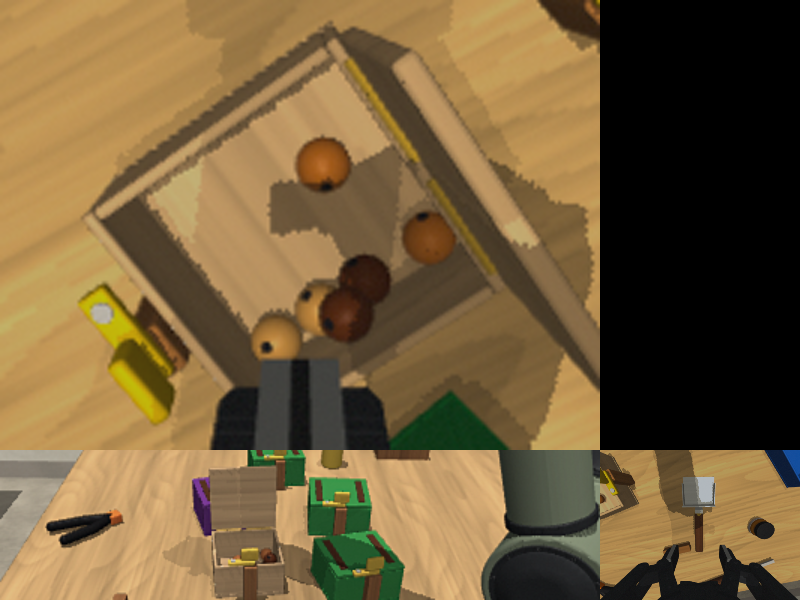

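All six beads lie in the case: orange at (323,163) and (428,237), dark at (364,280) and (345,315), light at (312,308) and (275,340). The scoop is back on the bench. I'll refine the case pose and push the lid shut.

Run:
```python
from plan import *
im,K,E=load("case2")
g=lambda l,z:toplane(K,E,np.array(l)/3.+[177,141],z)[:,:2]
A,B,D=g([(90,215),(330,32),(235,385)],.07)
d=(B-A);print("len",np.linalg.norm(d));y1=np.arctan2(d[1],d[0]);e=A-D;y2=np.arctan2(e[1],e[0])-np.pi/2;print("yaws",y1,y2)
yaw=(y1+y2)/2;c,s=np.cos(yaw),np.sin(yaw);M=np.array([[c,-s],[s,c]])
cen=(A-M@[-.065,.065]+B-M@[.065,.065])/2;print("cen",cen,yaw)
CP=np.array([*cen,yaw]);np.save("cp.npy",CP)
print("fin top px world",g([(142,382)],.1135),"pivot pred",M@[-.0755,0]+cen)
print("tip px",g([(100,300)],.0895), M@[-.0755,.036]+cen)
for th in(1.5,1.6,1.7,1.8):
    P=[[*(M@[.065-.13*np.cos(th),.065]+cen),.0705+.13*np.sin(th)]];print(th,np.round((proj(K,E,P)-[177,141])*3))
# lid push
a=yaw;off=-.025;q=None
def tp(x,z): return [*(M@[x,off]+cen),z]
cand=[(aa,bot.solve_ik(tp(.125,.26),down(aa))) for aa in(a,a+np.pi)]
cand=[(aa,j) for aa,j in cand if j is not None and bot.solve_ik(tp(-.03,.079),down(aa)) is not None];print([(x,np.round(j,2)) for x,j in cand])
a,j=min(cand,key=lambda t:abs(t[1][5]))
p=bot.read_position();bot.move_linear([p[0],p[1],.30],speed=.2)
bot.move_pose(tp(.125,.29),down(a));bot.move_linear(tp(.125,.165),speed=.2)
r=.10;mx=0
for th in np.linspace(1.75,0,9):
    x=.065-r*np.cos(th)+.008*np.sin(th)+.012*np.sin(th);z=.0705+r*np.sin(th)+.008*np.cos(th)
    bot.move_linear(tp(x,z+.001),speed=.12);f=bot.read_ft_force();print(round(th,2),np.round(f,1),end=" ")
h=bot.move_linear(tp(x,.070),speed=.03,until_force=15);print(h,bot.read_position(),bot.read_ft_force(),bot.read_clock())
bot.move_linear(tp(x,.20),speed=.25)
c3=[*tp(-.0755,.09)];c3=np.array([*(M@[-.05,0]+cen),.09]);h=.25;az=np.arctan2(c3[1],c3[0]);o=0.081-0.326*(h+.143-.09)
bot.move_pose([c3[0]-o*np.cos(az),c3[1]-o*np.sin(az),h],down(az))
im=shot("shut");uv=proj(*cam("wrist",bot.read_position(),bot.read_tool_rot()),[c3])[0];x0,y0=np.maximum((uv-[100,90]).astype(int),0);print("org",x0,y0,bot.read_clock())
C=cv2.resize(im[y0:y0+150,x0:x0+200,::-1],None,fx=4,fy=4,interpolation=cv2.INTER_CUBIC);cv2.imwrite("pics/shut_c.png",C)
```

```text
len 0.12442908596802144
yaws -1.4251587330897582 -1.4329009602769673
cen [ 0.46758401 -0.25551252] -1.4290298466833629
fin top px world [[ 0.46243021 -0.18141782]] pivot pred [ 0.45691646 -0.18076994]
tip px [[ 0.49342898 -0.17578185]] [ 0.4925553  -0.17568342]
1.5 [[327.  99.]]
1.6 [[369.  69.]]
1.7 [[411.  36.]]
1.8 [[452.   4.]]
[(np.float64(-1.4290298466833629), array([-0.82,  0.4 , -0.01,  1.16,  0.  , -2.53])), (np.float64(1.7125628069064303), array([-0.82,  0.4 , -0.01,  1.16,  0.  ,  0.61]))]
1.75 [-0.7 -0.1 -0.3] 1.53 [ 0.2  0.  -0. ] 1.31 [ 0.4 -0.   0.2] 1.09 [ 0.3 -0.3 -0.7] 0.88 [-0.2  0.3 -0.1] 0.66 [-0.1 -0.5 -0.6] 0.44 [ 0.1  0.  -0.5] 0.22 [-0.  -0.8  0.9] 0.0 [ 0.1 -0.2  0.8] True [ 0.43839242 -0.22491859  0.07845485] [-1.01633055  1.30810824  8.67917424] 36.7333
org 178 125 39.325
```

View pics/shut_c.png

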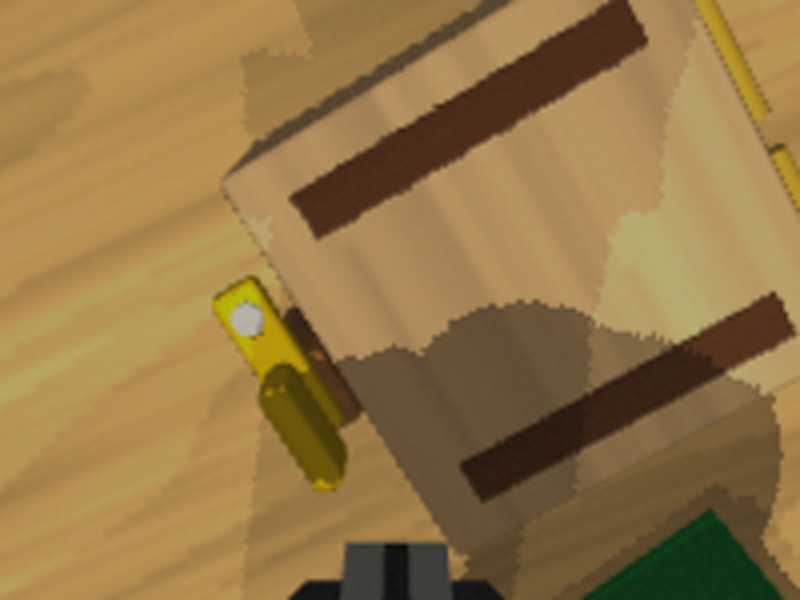

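The lid is shut: the fingertip stopped at z = 78.45 mm, against the expected 78.5. The wing lies along the wall, with its tip screw at (247,320) and the fin from (280,375) to (328,482). I'll grip the fin and twist it.

Run:
```python
from plan import *
im,K,E=load("shut")
g=lambda l,z:toplane(K,E,np.array(l)/4.+[178,125],z)[:,:2]
A,D=g([(225,178),(460,553)],.0785);d=A-D;yaw=np.arctan2(d[1],d[0])-np.pi/2
c,s=np.cos(yaw),np.sin(yaw);M=np.array([[c,-s],[s,c]]);cen=(A-M@[-.065,.065]+D-M@[-.065,-.065])/2
print("edge",np.linalg.norm(d),"cen",cen,yaw,"pivot",M@[-.0755,0]+cen)
scr=g([(247,320)],.0895)[0];F=g([(283,378),(327,480)],.1135);fd=F[0]-F[1];fa=np.arctan2(fd[1],fd[0])
print("screw",scr,"fin",F,np.linalg.norm(fd),"ang rel case y",fa-(yaw+np.pi/2))
pv=F.mean(0)-.001*fd/np.linalg.norm(fd);print("pivot fin",pv,"scr dist",np.linalg.norm(scr-pv))
P0=M@[-.0755,0]+cen; pv=(pv+P0)/2;print("use",pv)
a=fa-np.pi
j0=bot.solve_ik([*pv,.15],down(a));j1=bot.solve_ik([*pv,.093],down(a-1.6));print(np.round(j0,2),np.round(j1,2))
np.savez("tb.npz",pv=pv,a=a,M=M,cen=cen,yaw=yaw)
if np.linalg.norm(pv-P0)<.005:
    bot.move_pose([*pv,.16],down(a));bot.set_gripper(.4)
    bot.move_linear([*pv,.093],speed=.12,until_force=6);print(bot.read_position(),bot.read_clock())
    bot.set_gripper(0.,grasp_force=30);print("w",bot.read_gripper_width()*85,bot.read_ft_force())
    for k in(.5,1.0,1.4,1.6): bot.move_pose([*pv,.093],down(a-k));print(k,np.round(bot.read_ft_force(),1),np.round(bot.read_moment(),2))
    print("w",bot.read_gripper_width()*85,bot.read_clock())
    bot.set_gripper(.4);bot.move_linear([*pv,.2],speed=.25)
    c3=np.array([*(M@[-.05,0]+cen),.09]);h=.25;az=np.arctan2(c3[1],c3[0]);o=0.081-0.326*(h+.143-.09)
    bot.move_pose([c3[0]-o*np.cos(az),c3[1]-o*np.sin(az),h],down(az))
    im=shot("turned");print(bot.read_clock());sd=bot.camera("side");tp=bot.camera("top")
    C=cv2.resize(im[125:275,178:378,::-1],(800,600),interpolation=cv2.INTER_CUBIC)
    C[400:,500:]=cv2.resize(sd[210:410,150:450,::-1],(300,200));cv2.imwrite("pics/turned_c.png",C)
```

```text
edge 0.12781644354952934 cen [ 0.46684618 -0.25437998] -1.4634971602341174 pivot [ 0.45876063 -0.17931419]
screw [ 0.48815418 -0.17346138] fin [[ 0.47594298 -0.18063557]
 [ 0.44648061 -0.17894258]] 0.029510971591993666 ang rel case y -0.16469885545393018
pivot fin [ 0.46021344 -0.17973171] scr dist 0.028635673052263496
use [ 0.45948704 -0.17952295]
[-0.52  0.3  -0.46  0.81  0.   -0.46] [-0.52  0.37 -0.53  0.67  0.    1.14]
[ 0.45979311 -0.17970854  0.09335944] 43.3667
w 7.992490568694736 [3.05365008 3.81372963 4.5756452 ]
0.5 [ 0.6 -0.8  6.7] [ 0.03 -0.12 -0.06]
1.0 [-1.8 -4.   7.4] [-0.75  0.61 -0.02]
1.4 [-7.  -5.3 10.4] [-0.97  1.39 -0.01]
1.6 [-8.2 -5.8 12.3] [-1.2   1.54  2.14]
w 8.279294806252606 45.5833
48.2083
```

View pics/turned_c.png

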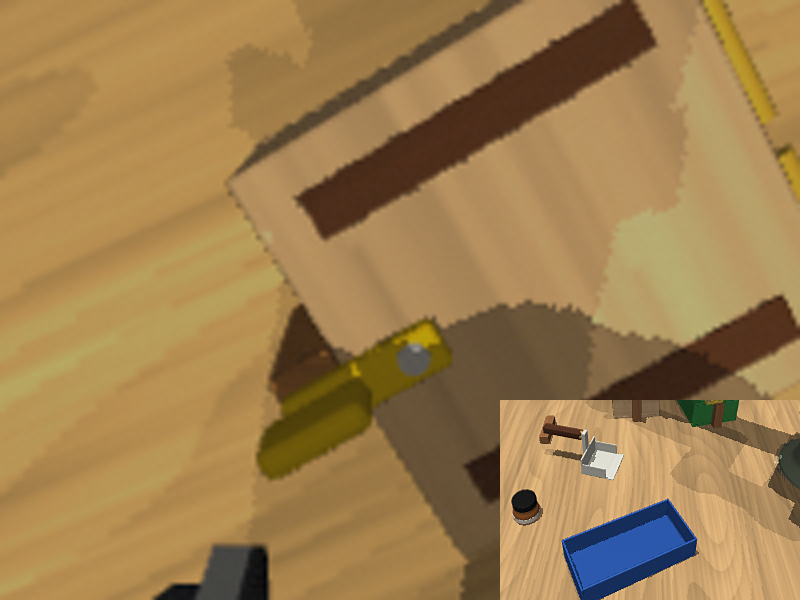

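The wing points across the lid, and the 2.1 N m reaction shows it reached its stop. The inset shows the bin empty and the scoop standing flat. Handing in.

```bash
python3 -c "
from cell import bot
print(bot.close_job(),bot.read_clock())"
```

```text
the job is handed in; nothing more can be done
the job is handed in; nothing more can be done
```

I handed the job in with the robot clock at about 48 s: all six beads are in the plywood case, its lid is shut, the turnbutton is against its stop across the lid, and the empty scoop stands flat on the bench; no verdict came back.

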